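# Stow the brass torch tip through the sprung roof flap of its guard box

## Robot

A 7-joint arm with a two-finger parallel gripper is mounted at the origin on the work surface. World frame = base frame: x ahead of the robot, y to its left, z up, the work surface at z = 0. Lengths are in m, angles in rad, forces in N, time in s.
With the tool pointing down it reaches from about 0.425 to 0.925 m from the base axis. Payload 6.8 kg.
Tool frame: the origin (TCP) lies on the centre line of the jaws, within the pads' length; the fingertips stand 8 mm ahead of it and the grasp point (between the pads) lies 11 mm behind it (bot.tips_ahead is the distance from the TCP to the fingertips, in m); z points along the fingers, y is the line along which they close (so a half turn about z gives the same grasp; the last joint's range is limited). The gripper opens to 85 mm and grips with 20 to 120 N. Pads are 22 mm wide; open, the fingers measure 114 mm over their backs; the gripper's body (76 mm by 85 mm) begins 54 mm behind the grasp point. The pads swing forward as they close: fully open they stand 13 mm farther back than shut.
Start: joints at [1.042, 0.477, 0.022, 1.555, -0.011, 1.109, -0.083], TCP at [0.276, -0.616, 0.239] pointing down, gripper open.
Joint ranges: [-2.96, 2.96], [-0.34, 2.1], [-1.41, 1.46], [0.24, 2.44], [-1.37, 4.51], [0.17, 1.92], [-2.96, 2.96]. Speed limits (rad/s): [2.39, 2.39, 3.14, 3.14, 3.14, 3.14, 3.14].

## Interface

Orientations are given as a unit quaternion [w, x, y, z].
In Python, from station import bot gives the robot as it stands.
- The arm moves only by the tool send_rows, never from a script. Its argument "deltas" is text: rows parted by semicolons, each of 4 numbers parted by spaces: the shift along the tool's x, y, z in m, then the turn about the tool's z in degrees. In form: x y z spin; .... A call has 1 to 5 rows; each row is the pose to reach, as a shift and turn from the pose commanded when the call began, along the tool's axes at that moment; what a row does not reach only later rows make up. A row lasts 1/10 s, in which the tool goes at most 50 mm and 8.59 degrees, less where a joint would pass 70% of its speed; a pose out of reach is approached as far as the arm can. A call with a gripper value outside its range is refused whole. "claw" is the opening, from 0 (shut) to 1 (fully open), set as the call begins (left out, the last holds). The fingers move at their own pace and stop on an object; "force" is the grip in N (left out, the last holds). Time passes only in rows, so rows that repeat a pose let the fingers close. It gives the time, the measured TCP pose, the force, the opening and the grip force at its end, in the units of the state.
- bot.get_obs(): the state, without advancing time (a new reading comes with each control period).
- bot.read_camera(name): name is "scene" or "top" or "wrist"; returns a dict with "img" (400x640x3 uint8, red, green, blue), "depth" (400x640 float32, m along the optical axis (not along the pixel's ray), 0 where there is no reading), "fx", "fy", "cx", "cy" (pixels), "camera_from_world" (4x4, takes a point from world to camera coordinates). Camera axes: x right, y up, looking along -z (the intrinsics and any distortion apply to the point x, -y, -z); pixel columns grow to the right and rows downward; lengths in m; the calibration is good to about 2 mm. A picture is of the moment at which its call begins.
- bot.hand_in(): hands the job in; it is judged then, once.
Trained networks look in a picture, given as the dict that the camera call returned (one of the last four; its "shot" number tells which), for a name from the list of things; names that differ only in an ending like _2 or _b are one class to them, and where a whole thing is asked for, a point or a joint stands for the part that bears it (a point fixed in the world has none). Each returns a list of dicts, best first, with "confidence" (0 to 1); they miss things now and then, are a little off and sometimes report something else, mostly with a low value. They report only what shows in the picture. A call takes as long as a camera call. They do not tell look-alikes from the thing itself.
- bot.masks_of(picture, query): "mask" (400x640 bool, what is visible of it).
- bot.landmark_of(picture, query): "xyz" ([x, y, z] in m, in world coordinates, good to about 4 mm: a listed point, or the origin of a listed thing).
The state is a dict: "t": time; "q": joint angles; "joint_vel": joint speeds; "joint_torque": joint torques, N m; "eef_pos": TCP position; "tool_rot": TCP orientation; "contact_force": force on the tool from outside, world axes, zero at the start; "torque": the same for the moment, N m; "gripper_width": opening from 0.0 (shut) to 1.0 (fully open); "grasp_force": force on a finger pad.
Only numpy, scipy, OpenCV 4.12 (cv2) and the standard library are available. Lean on these libraries where they do the work, as an engineer would, in place of code of your own. Each camera call takes 0.05 s, during which the arm holds its last target. There are 200 camera calls.

## Task

Take the brass torch tip from the wooden stand, push the guard box's sprung roof flap down with it and, keeping the flap held open, feel gently for the hole in the sprung seat inside; lower the tip upright all the way to the bottom of that hole without dropping it. Then let go and draw the hand out so that the flap swings fully shut above the tip. Be gentle with the box, its seat and its flap, and leave the other tips and everything else on the bench alone.

Things in the scene. Friction and masses are not known exactly. Their poses are not given: they have to be found in the camera images.
- tip: The only brass torch tip (copper bands): solid, round, 84 mm tall, about 0.12 kg. Origin at the centre of its underside, z up its axis. 18 mm diameter up to 44 mm (first 2 mm bevelled), cone to 56 mm, then a 14 mm diameter stem to the top for gripping. It starts upright, loosely, in one of the stand's three holes.
- stand: Fixed wooden stand, 70 x 190 x 40 mm, origin at the centre of its underside, z up. Three blind holes 30 mm deep in a row along its y, at y = -60, 0 and +60 mm; the tips in them stand 54 mm clear of its top. A dark steel and a blue tip of the same shape fill the other two.
- box: Fixed guard box, 90 x 190 x 136 mm (x, y, z), blue, with a clear wall on its +x side; origin at the centre of its underside, z up. Its roof (4 mm) has an opening from x = -33 to +29 mm and y = -71 to +71 mm, in which the sprung flap hangs. A tip fully home in the seat has its underside at z = 9 mm and its top at z = 93 mm, just clear of the flap's swing.
- box_mouth (a point): Point in the roof plane (box x = -15 mm, y = 0, z = 136 mm), axes as the box's. Below it a white seat, 44 x 94 mm (x, y), top at box z = 45 mm, has one blind hole: 20.5 mm diameter, 2 mm bevelled mouth, 36 mm deep, at box x = -15 mm. The seat may stand up to 18 mm either way along the box's y, unmeasured: find the hole by feel or eye. It is sprung: yields down from 4 N, bottoms after 8 mm at 11 N.
- flap (a joint): Angle of the roof flap: 0 shut (level), up to 1.45 rad hanging down inside. Slick clear panel 52 x 138 mm, its free edge a red 7 mm roll; hinged along the opening's +x edge (box x = +29 mm) and reaching to box x = -23 mm; opens only downwards. A spring shuts it: about 0.5 N at the free edge when shut, 1.3 N at 0.85 rad.
- tip_steel: Dark steel tip in the stand, same shape as the brass one; leave it.
- tip_blue: Blue tip in the stand, same shape; leave it.
- brick: White fire brick, 230 x 114 x 64 mm, on a white board; bystander.
- third_hand_a: Third-hand clamp stand, 68 mm round base with a blue band, 140 mm tall; bystander.
- third_hand_b: Another third-hand clamp stand of the same make; bystander.
- flux_jar: Small jar with a green cap, 56 mm across, 60 mm tall; bystander.
- brush: Brush lying on the bench; bystander.
- pliers: Blue-handled pliers lying on the bench, 180 mm long; bystander.
Not all that is in view belongs to the job. Leave any pink or turquoise look-alike of the box alone.

How it is judged:
By the outcome, as a careful person would: the job done as asked, in the order asked, and still so for the second after the job is handed in, with the robot touching nothing.
It also fails if it takes over 72 s, if anything falls off the work surface, if the arm or the gripper's body presses on something with over 40 N, if the wrist force passes 120 N, or if a joint passes its speed limit or range.

## Working session

There is one attempt and no reset: what is moved stays moved. The work goes in short steps, Python scripts to look and compute and a tool call to move; the robot and the scene stay as the last step left them, time stands still between calls to the robot, and variables do not carry over. Pictures are saved under pics/ and viewed, at most 10 in all, crops included, and the job is handed in when it is done.

Besides the shell and the picture viewer there is one more tool, called after "Request:" by a JSON object that holds its "fn" and its "kwargs", one argument or row to a line. send_rows: Moves the arm, as the interface text tells. Its arguments: {"type":"object","properties":{"deltas":{"type":"string"},"claw":{"type":"number"},"force":{"type":"number"}},"required":["deltas"]}

```bash
mkdir -p pics; ls; cat > h.py <<'E'
from station import bot
import numpy as np, cv2
def save(p,n,box=None,s=1):
    im=p["img"][:,:,::-1]
    if box: im=im[box[1]:box[3],box[0]:box[2]]
    cv2.imwrite("pics/"+n,cv2.resize(im,None,fx=s,fy=s,interpolation=cv2.INTER_CUBIC))
def world(p,u,v,d=None):
    u=np.asarray(u,float);v=np.asarray(v,float)
    if d is None: d=p["depth"][v.astype(int),u.astype(int)]
    c=np.stack([(u-p["cx"])/p["fx"]*d,-(v-p["cy"])/p["fy"]*d,-d,np.ones_like(d)],-1)
    return (c@np.linalg.inv(p["camera_from_world"]).T)[...,:3]
def pix(p,X):
    c=p["camera_from_world"]@np.append(X,1)
    return p["cx"]+p["fx"]*c[0]/-c[2], p["cy"]-p["fy"]*c[1]/-c[2]
E
python3 - <<'E'
from h import *
o=bot.get_obs();print({k:np.round(v,3) for k,v in o.items()},bot.tips_ahead)
ps={n:bot.read_camera(n) for n in("scene","top")}
for n,p in ps.items():
    print(n,[k for k in p if k not in("img","depth")])
    print(np.round(np.linalg.inv(p["camera_from_world"]),2).tolist())
    for q in("tip","stand","box","box_mouth","tip_steel","tip_blue"):
        print(n,q,[(np.round(r["xyz"],3).tolist(),round(r["confidence"],2),np.round(pix(p,r["xyz"])).tolist()) for r in bot.landmark_of(p,q)][:4])
im=np.vstack([ps["scene"]["img"],ps["top"]["img"]])[:,:,::-1]
cv2.imwrite("pics/a.png",cv2.resize(im,(480,600)))
save(ps["scene"],"s.png");save(ps["top"],"t.png")
E
```

```text
pics
{'t': np.float64(0.0), 'q': array([ 1.042,  0.478,  0.022,  1.556, -0.011,  1.109, -0.083]), 'joint_vel': array([ 0.002, -0.001, -0.   ,  0.001,  0.001,  0.001, -0.001]), 'joint_torque': array([-1.0000e-03, -5.9645e+01,  1.6080e+00, -2.8120e+01,  1.2000e-02,
        9.0000e-03,  0.0000e+00]), 'eef_pos': array([ 0.275, -0.616,  0.238]), 'tool_rot': array([-0.001,  0.978,  0.209, -0.   ]), 'contact_force': array([0.265, 0.407, 0.063]), 'torque': array([-0.037, -0.019, -0.013]), 'grasp_force': np.float64(0.0), 'gripper_width': np.float64(1.0)} 0.008
scene ['fx', 'fy', 'cx', 'cy', 'camera_from_world', 'shot']
[[0.52, -0.46, 0.72, 1.37], [0.86, 0.27, -0.44, -0.52], [0.0, 0.85, 0.53, 0.72], [0.0, 0.0, 0.0, 1.0]]
scene tip [([0.503, -0.233, -0.002], 0.28, [247.0, 239.0])]
scene stand [([0.502, -0.23, -0.004], 0.94, [248.0, 239.0])]
scene box [([0.302, 0.273, -0.002], 0.64, [345.0, 171.0]), ([0.522, 0.158, -0.003], 0.6, [355.0, 205.0]), ([0.272, -0.289, -0.003], 0.6, [205.0, 208.0]), ([0.438, 0.46, -0.003], 0.24, [404.0, 174.0])]
scene box_mouth [([0.295, 0.273, 0.136], 0.85, [346.0, 13
[... 328 characters left out ...]
'shot']
[[0.03, 0.99, -0.11, 0.38], [-1.0, 0.03, 0.0, -0.01], [0.0, 0.11, 0.99, 1.49], [0.0, 0.0, 0.0, 1.0]]
top tip [([0.492, -0.171, 0.009], 0.44, [369.0, 225.0])]
top stand [([0.507, -0.232, 0.005], 0.8, [389.0, 221.0])]
top box [([0.309, 0.272, 0.0], 0.76, [224.0, 281.0]), ([0.522, 0.158, -0.0], 0.72, [264.0, 213.0]), ([0.272, -0.287, -0.003], 0.61, [406.0, 298.0])]
top box_mouth [([0.505, 0.164, 0.136], 0.92, [256.0, 214.0]), ([0.292, 0.274, 0.135], 0.61, [213.0, 289.0]), ([0.261, -0.284, 0.138], 0.56, [414.0, 306.0])]
top tip_steel [([0.514, -0.286, 0.011], 0.57, [406.0, 219.0])]
top tip_blue [([0.649, 0.469, 0.012], 0.39, [165.0, 169.0]), ([0.509, -0.23, 0.012], 0.36, [388.0, 220.0])]
```

View pics/s.png

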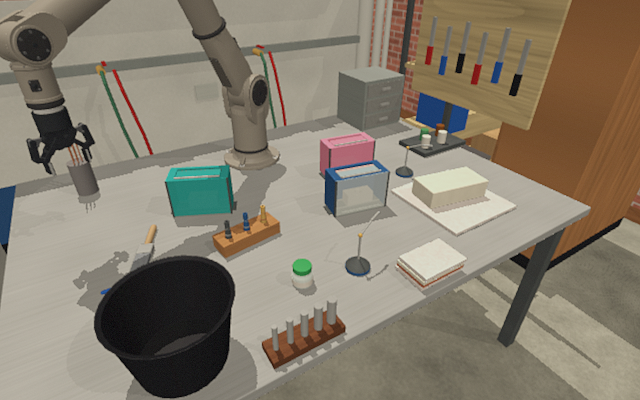

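View pics/t.png

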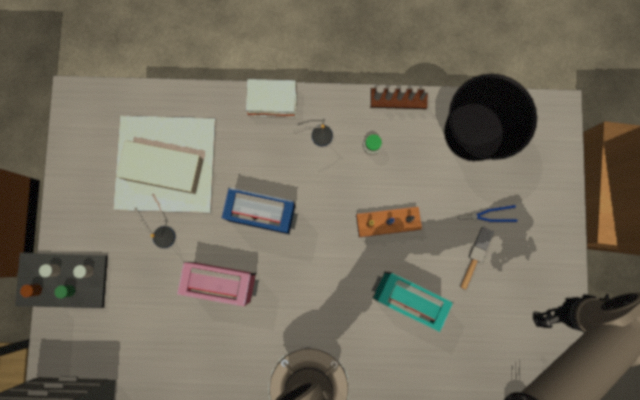

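The scene picture shows the brass tip at scene (263,213) and top (369,222). The steel tip is at (227,230), the blue tip at (246,222), and the grey tips in the red-brown rack at (300,325) are not candidates. The blue box is at scene (357,187) and top (259,211); the pink box (347,155) and turquoise box (200,190) are look-alikes.

```bash
python3 - <<'E'
from h import *
p=bot.read_camera("top");s=bot.read_camera("scene")
def rect(p,m,zl,zh):
    v,u=np.nonzero(m);X=world(p,u,v);X=X[(X[:,2]>zl)&(X[:,2]<zh)]
    r=cv2.minAreaRect(X[:,:2].astype(np.float32));return r,np.median(X[:,2]),len(X)
# blue box roof by mask + colour
for pp,n in((p,"top"),(s,"scene")):
    for q,zl,zh in(("box",.125,.145),("stand",.03,.046),("tip",.06,.11)):
        for r in bot.masks_of(pp,q)[:4]:
            if r["confidence"]>.25:
                try: print(n,q,round(r["confidence"],2),rect(pp,r["mask"],zl,zh))
                except Exception as e: print(n,q,"none")
a=cv2.resize(s["img"][195:260,205:290],(600,459),interpolation=cv2.INTER_CUBIC)
cv2.imwrite("pics/c.png",a[:,:,::-1])
v,u=np.mgrid[195:225,255:272];X=world(s,u,v).reshape(-1,3);X=X[(X[:,2]>.08)&(X[:,2]<.1)];print("brass",X.mean(0) if len(X) else 0,len(X))
v,u=np.mgrid[208:235,355:385];X=world(p,u,v).reshape(-1,3);X=X[(X[:,2]>.06)&(X[:,2]<.1)];print("brass top",X.mean(0) if len(X) else 0,len(X))
E
```

```text
top box 0.76 (((0.3051871359348297, 0.27471664547920227), (0.19236433506011963, 0.09072572737932205), 81.44776916503906), np.float64(0.1363515672834268), 2032)
top box 0.69 (((0.27032050490379333, -0.28683754801750183), (0.19109517335891724, 0.08999275416135788), 65.49076843261719), np.float64(0.13582851871335277), 2027)
top box 0.66 (((0.5162866115570068, 0.16087287664413452), (0.19067463278770447, 0.08975295722484589), 79.60081481933594), np.float64(0.13600065694635388), 1904)
top stand 0.79 (((0.5007984638214111, -0.22676628828048706), (0.07019399106502533, 0.19050917029380798), 8.4171142578125), np.float64(0.03942134484734083), 1277)
top tip 0.59 (((0.0, 0.0), (0.0, 0.0), 0.0), np.float64(nan), 0)
top tip 0.56 (((0.7378812432289124, -0.17453008890151978), (0.04399241507053375, 0.04393180087208748), 69.60834503173828), np.float64(0.06218848272289712), 91)
top tip 0.48 (((0.49148470163345337, -0.16755200922489166), (0.013664373196661472, 0.013052072376012802), 59.00169372558594), np.float64(0.09329454893086508), 26)
scene box 0.88 (((0.37587645649909973, 0.23638878762722015), (0.20924773812294006, 0.2918451428413391), 62.12526321411133), np.float64(0.13742121732648394), 668)
scene box 0.81 (((0.5194883346557617, 0.1585410237312317), (0.19290295243263245, 0.09770140796899796), 79.28385925292969), np.float64(0.13706161806958306), 967)
scene box 0.69 (((0.27349868416786194, -0.2900712192058563), (0.1912132054567337, 0.09825490415096283), 65.8542709350586), np.float64(0.13742343579242522), 1035)
scene stand 0.59 (((0.5054149031639099, -0.22890734672546387), (0.07272486388683319, 0.192521333694458), 8.482010841369629), np.float64(0.04092777438214534), 891)
brass [ 0.49911146 -0.17125145  0.08968803] 27
brass top [ 0.49111967 -0.1664132   0.08842963] 26
  return _methods._mean(a, axis=axis, dtype=dtype,
  ret = ret.dtype.type(ret / rcount)
```

View pics/c.png

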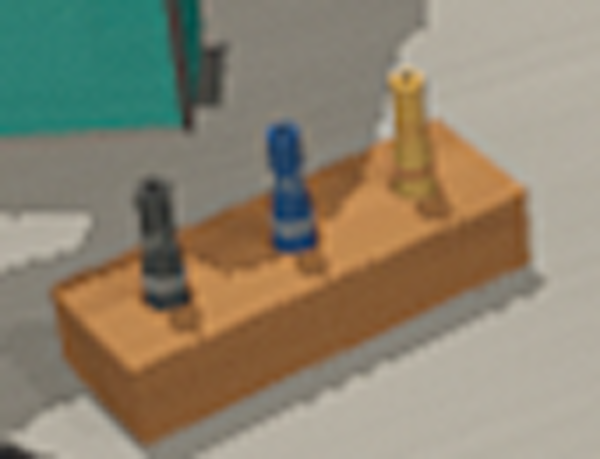

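The close crop shows brass at the stand's +y end, blue in the middle and dark steel at the -y end. I choose brass at about (0.494, -0.169). The box is at about (0.518, 0.160) with yaw about -10.5°.

Request:
{"fn": "send_rows", "kwargs": {
  "deltas": "0.036 -0.030 0 5; 0.074 -0.062 0 10; 0.112 -0.094 0 17; 0.150 -0.126 0 25; 0.188 -0.157 0 34.5",
  "claw": 0.45,
  "force": 40
}}

```text
t: 1.6
eef_pos: [0.3827, -0.3967, 0.2395]
tool_rot: [-0.0, 0.997, -0.08, 0.0]
contact_force: [0.8, -0.2, 0.6]
gripper_width: 0.45
grasp_force: 0.0
```

Request:
{"fn": "send_rows", "kwargs": {
  "deltas": "0.012 -0.043 0 0; 0.024 -0.088 0 0; 0.037 -0.133 0 0; 0.05 -0.178 0 0; 0.062 -0.222 0 0"
}}

```text
t: 2.1
eef_pos: [0.4784, -0.1873, 0.2398]
tool_rot: [0.0, 0.997, -0.078, 0.001]
contact_force: [0.9, -0.7, 0.7]
gripper_width: 0.449
grasp_force: 0.0
```

Request:
{"fn": "send_rows", "kwargs": {
  "deltas": "0.006 -0.022 0.03 0; 0.006 -0.022 0.06 0; 0.006 -0.022 0.06 0"
}}

```text
t: 2.4
eef_pos: [0.4847, -0.1669, 0.1762]
tool_rot: [-0.001, 0.997, -0.077, -0.003]
contact_force: [-0.2, 0.7, -0.8]
gripper_width: 0.448
grasp_force: 0.0
```

```bash
python3 - <<'E'
from h import *
o=bot.get_obs();print(o["t"],o["eef_pos"],o["tool_rot"])
p=bot.read_camera("wrist");save(p,"w1.png")
for q in("tip","tip_blue"):
  for r in bot.landmark_of(p,q)[:3]: print(q,np.round(r["xyz"],4),r["confidence"])
X=world(p,*np.meshgrid(np.arange(640),np.arange(400)))
R=p["img"].astype(int)
m=(X[...,2]>.085)&(X[...,2]<.098)&(np.hypot(X[...,0]-.494,X[...,1]+.169)<.025)
print(m.sum(),X[m].min(0),X[m].max(0),X[m].mean(0))
E
```

```text
2.4 [ 0.48471283 -0.16688357  0.17623997] [-5.85413438e-04  9.97049221e-01 -7.66920420e-02 -3.29229194e-03]
tip [ 0.4972 -0.169   0.0111] 0.84
tip [ 3.999e-01 -4.996e-01 -1.000e-04] 0.73
tip [ 0.5139 -0.2852  0.0108] 0.44
tip_blue [ 0.5007 -0.2298  0.0094] 0.73
259 [ 0.48838706 -0.17816938  0.08563254] [ 0.50248049 -0.16462857  0.09616049] [ 0.49641082 -0.17141164  0.09354987]
```

View pics/w1.png

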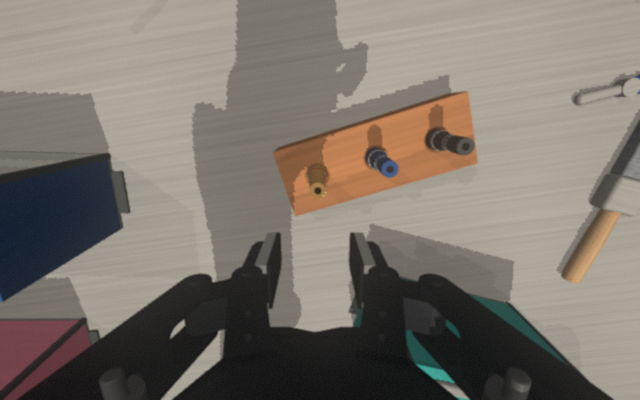

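The wrist view shows the brass tip at (317,185), blue at (385,163) and steel at (455,143), with the brass tip upright. Its measured top is at about (0.496, -0.1705, 0.094), as expected.

Request:
{"fn": "send_rows", "kwargs": {
  "deltas": "0.006 0.001 0.025 1; 0.0117 0.0018 0.05 1; 0.0117 0.0018 0.05 1; 0.0117 0.0018 0.05 1"
}}

```text
t: 2.95
eef_pos: [0.4986, -0.1728, 0.1306]
tool_rot: [0.0, 0.996, -0.087, 0.0]
contact_force: [-0.3, 0.4, 0.4]
gripper_width: 0.453
grasp_force: 0.0
```

```bash
python3 - <<'E'
from h import *
o=bot.get_obs();print(o["t"],o["eef_pos"],o["tool_rot"],o["contact_force"])
p=bot.read_camera("wrist")
for r in bot.landmark_of(p,"tip")[:3]: print(np.round(r["xyz"],4),r["confidence"])
X=world(p,*np.meshgrid(np.arange(640),np.arange(400)))
m=(X[...,2]>.085)&(X[...,2]<.099)&(np.hypot(X[...,0]-.496,X[...,1]+.170)<.02)
print(m.sum(),X[m].min(0),X[m].max(0),X[m].mean(0))
E
```

```text
2.95 [ 0.49862844 -0.17276843  0.13062296] [ 1.66186356e-04  9.96201230e-01 -8.70795488e-02  4.82897776e-04] [-0.26966357  0.38815632  0.35875079]
[ 0.4953 -0.1677  0.0127] 0.88
396 [ 0.48847584 -0.1783755   0.08510009] [ 0.50268345 -0.16473481  0.09571238] [ 0.49682437 -0.17172935  0.09319642]
```

Request:
{"fn": "send_rows", "kwargs": {
  "deltas": "-0.0025 -0.001 0.02 0; -0.0025 -0.001 0.04 0; -0.0025 -0.001 0.0535 0; -0.0025 -0.001 0.0535 0; -0.0025 -0.001 0.0535 0"
}}

```text
t: 3.55
eef_pos: [0.4964, -0.1708, 0.0766]
tool_rot: [0.0, 0.996, -0.087, 0.0]
contact_force: [0.1, 0.9, -0.2]
gripper_width: 0.453
grasp_force: 0.0
```

Request:
{"fn": "send_rows", "kwargs": {
  "deltas": "0 0 0 0; 0 0 0 0; 0 0 0 0; 0 0 0 0; 0 0 0 0",
  "claw": 0,
  "force": 40
}}

```text
t: 4.05
eef_pos: [0.4969, -0.1708, 0.0769]
tool_rot: [0.0, 0.996, -0.087, 0.001]
contact_force: [-0.4, -0.2, 6.0]
gripper_width: 0.147
grasp_force: 39.0
```

Request:
{"fn": "send_rows", "kwargs": {
  "deltas": "0 0 -0.02 0; 0 0 -0.05 0; 0 0 -0.1 0; 0 0 -0.15 0; 0 0 -0.185 0"
}}

```text
t: 4.55
eef_pos: [0.4964, -0.1707, 0.2642]
tool_rot: [0.0, 0.996, -0.087, 0.002]
contact_force: [1.4, -0.8, -2.0]
gripper_width: 0.147
grasp_force: 39.0
```

Request:
{"fn": "send_rows", "kwargs": {
  "deltas": "0 0 0 0; 0 0 0 0; 0 0 0 0"
}}

```text
t: 4.85
eef_pos: [0.4947, -0.1703, 0.2591]
tool_rot: [-0.0, 0.996, -0.087, -0.002]
contact_force: [0.6, -0.3, -1.0]
gripper_width: 0.144
grasp_force: 39.1
```

```bash
python3 - <<'E'
from h import *
o=bot.get_obs();print({k:np.round(v,4).tolist() for k,v in o.items() if k[0] not in "jq"})
s=bot.read_camera("top")
v,u=np.mgrid[195:235,230:300]
p=bot.read_camera("wrist");cv2.imwrite("pics/w2.png",np.hstack([cv2.resize(s["img"][185:245,215:305],(400,267),interpolation=cv2.INTER_CUBIC),cv2.resize(p["img"],(400,267))])[:,:,::-1])
E
```

```text
{'t': 4.85, 'eef_pos': [0.4947, -0.1703, 0.2591], 'tool_rot': [-0.0002, 0.9962, -0.0865, -0.0016], 'contact_force': [0.6035, -0.329, -1.0106], 'torque': [0.0041, 0.0217, -0.0347], 'grasp_force': 39.1049, 'gripper_width': 0.1441}
```

View pics/w2.png

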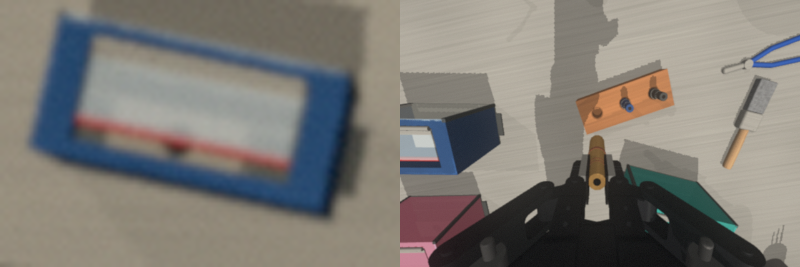

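The top crop shows the red free edge on the robot side and a dark spot, the likely hole, at crop (177,147), which is top pixel (255,218). The wrist half shows the brass tip held straight. I'll work out positions, then look closer from beside the box.

```bash
cat >> h.py <<'E'
def onplane(p,u,v,z):
    M=np.linalg.inv(p["camera_from_world"]);c=M[:3,3]
    d=M[:3,:3]@np.array([(u-p["cx"])/p["fx"],-(v-p["cy"])/p["fy"],-1]);return c+d*(z-c[2])/d[2]
B=np.array([.518,.160]);th=np.radians(-10.5);BR=np.array([[np.cos(th),-np.sin(th)],[np.sin(th),np.cos(th)]])
def tobox(X): return BR.T@(np.asarray(X)[:2]-B)
E
python3 - <<'E'
from h import *
s=bot.read_camera("top")
rs=[]
for pp in(s,bot.read_camera("scene")):
  for q in("box","box_mouth"):
    for r in bot.landmark_of(pp,q)[:4]:
      if abs(r["xyz"][1]-.16)<.03: print(q,np.round(r["xyz"],4),round(r["confidence"],2))
X=onplane(s,254.8,218,.045);print("hole",X,tobox(X))
# blue pixels roof fit
v,u=np.mgrid[185:245,215:305];X=world(s,u,v);im=s["img"][185:245,215:305].astype(int)
m=(X[...,2]>.13)&(X[...,2]<.142)&(im[...,2]>im[...,0]+30);r=cv2.minAreaRect(X[m][:,:2].astype(np.float32));print(r,m.sum())
E
```

```text
box [5.232e-01 1.589e-01 5.000e-04] 0.84
box_mouth [0.5033 0.1589 0.1361] 0.83
box [ 0.5233  0.1615 -0.0063] 0.6
box_mouth [0.5045 0.1609 0.1382] 0.65
hole [0.50100746 0.17845249 0.045     ] [-0.0200707   0.01504686]
((0.5160817503929138, 0.16070450842380524), (0.18980132043361664, 0.0897417664527893), 79.61793518066406) 804
```

Request:
{"fn": "send_rows", "kwargs": {
  "deltas": "-0.014 -0.04 -0.01 0; -0.03 -0.085 -0.02 0; -0.046 -0.13 -0.03 0; -0.062 -0.172 -0.03 0; -0.078 -0.214 -0.03 0"
}}

```text
t: 5.75
eef_pos: [0.4556, 0.0554, 0.2914]
tool_rot: [-0.0, 0.996, -0.087, 0.001]
contact_force: [1.1, 0.1, -0.9]
gripper_width: 0.142
grasp_force: 39.2
```

Request:
{"fn": "send_rows", "kwargs": {
  "deltas": "-0.015 -0.042 0 0; -0.03 -0.08 0 0; -0.046 -0.115 0 0; -0.046 -0.115 0 0; -0.046 -0.115 0 0"
}}

```text
t: 6.25
eef_pos: [0.4303, 0.1754, 0.2907]
tool_rot: [0.0, 0.996, -0.085, -0.0]
contact_force: [-0.1, -0.5, -1.7]
gripper_width: 0.146
grasp_force: 39.2
```

```bash
python3 - <<'E'
from h import *
o=bot.get_obs();print({k:np.round(v,4).tolist() for k,v in o.items() if k[0] not in "jq"})
p=bot.read_camera("wrist");save(p,"w3.png",None,1.2)
np.save("w3.npy",p,allow_pickle=True)
for q in("box","box_mouth"):
    for r in bot.landmark_of(p,q)[:3]: print(q,np.round(r["xyz"],4),round(r["confidence"],2))
v,u=np.mgrid[0:400,0:640];X=world(p,u,v);im=p["img"].astype(int)
m=(X[...,2]>.131)&(X[...,2]<.141)&(np.hypot(X[...,0]-.518,X[...,1]-.16)<.13)&(im[...,2]>im[...,0]+30);r=cv2.minAreaRect(X[m][:,:2].astype(np.float32));print(r,m.sum())
E
```

```text
{'t': 6.25, 'eef_pos': [0.4303, 0.1754, 0.2907], 'tool_rot': [0.0002, 0.9964, -0.0854, -0.0], 'contact_force': [-0.0674, -0.5242, -1.6744], 'torque': [-0.0601, -0.0301, 0.087], 'grasp_force': 39.2354, 'gripper_width': 0.1455}
box [ 0.276  -0.2879 -0.0004] 0.61
box [ 3.103e-01  2.701e-01 -3.000e-04] 0.58
box [0.517  0.1568 0.0032] 0.57
box_mouth [0.5062 0.1544 0.1385] 0.6
((0.5191063284873962, 0.15828800201416016), (0.19090844690799713, 0.08888494968414307), 79.54148864746094) 7662
```

View pics/w3.png

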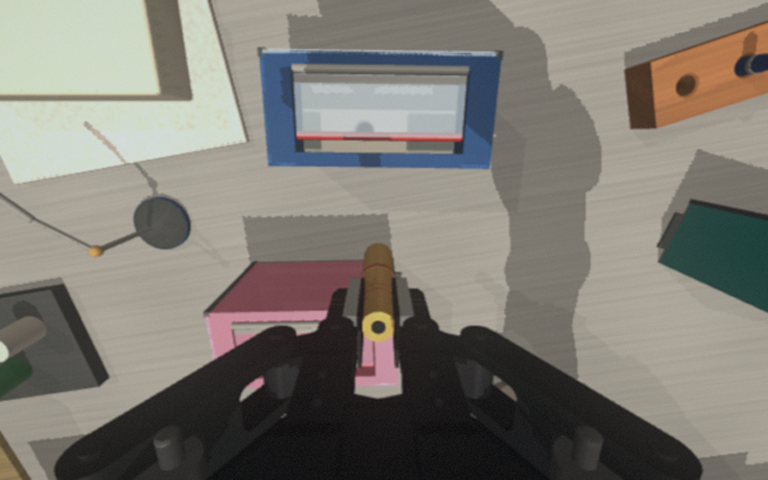

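The hole shows as a dark disc through the flap at view (366,127), which is camera pixel (305,106). The red roll at row 137 cuts off its lower edge.

```bash
python3 - <<'E'
from h import *
p=np.load("w3.npy",allow_pickle=True).item()
B0=(B+np.array([.519,.1585]))/2
for u,v in((305,106),(296,108),(314,108),(305,101)):
    X=onplane(p,u,v,.045);print(u,v,X,tobox(X))
g=p["img"][95:120,240:400].mean(2)
print(g[[8,10,12,14],:].astype(int)[:, 10:100].tolist())
save(p,"w3c.png",(245,70,365,150),6)
E
```

```text
305 106 [0.51108718 0.17385848 0.045     ] [-0.00932257  0.01236665]
296 108 [0.51062422 0.18594276 0.045     ] [-0.01197996  0.02416421]
314 108 [0.50663262 0.16267046 0.045     ] [-0.01166368  0.0005542 ]
305 101 [0.51719183 0.17274728 0.045     ] [-0.00311765  0.01238655]
[[159, 160, 172, 176, 177, 179, 177, 180, 177, 179, 177, 175, 177, 178, 177, 178, 180, 190, 195, 196, 196, 194, 194, 197, 194, 195, 196, 196, 197, 196, 197, 196, 195, 196, 197, 197, 196, 196, 197, 196, 194, 197, 195, 196, 197, 194, 191, 182, 178, 170, 164, 160, 159, 157, 156, 157, 160, 165, 171, 182, 189, 194, 197, 197, 198, 198, 198, 197, 198, 198, 197, 199, 197, 198, 198, 198, 196, 198, 198, 198, 198, 197, 197, 197, 198, 199, 197, 199, 196, 188], [159, 161, 169, 175, 179, 178, 176, 178, 179, 176, 179, 177, 179, 179, 177, 177, 179, 187, 194, 196, 195, 197, 196, 197, 194, 197, 195, 196, 195, 196, 196, 197, 195, 197, 194, 195, 197, 196, 193, 197, 196, 195, 195, 194, 194, 190, 181, 174, 166, 159, 157, 158, 157, 156, 156, 156, 155, 157, 159, 162, 176, 188, 194, 196, 198, 199, 198, 196, 197, 195, 197, 198, 197, 197, 
[... 284 characters left out ...]
6, 198, 195, 197, 192, 188, 177, 166, 159, 156, 155, 156, 157, 157, 158, 158, 155, 156, 156, 157, 166, 180, 193, 196, 197, 198, 197, 199, 196, 198, 197, 197, 197, 198, 196, 198, 197, 198, 197, 195, 197, 199, 198, 197, 197, 197, 197, 198, 195, 186], [163, 163, 167, 168, 168, 170, 169, 170, 170, 171, 169, 171, 171, 173, 172, 173, 172, 174, 180, 180, 183, 183, 182, 181, 181, 182, 180, 180, 180, 180, 182, 186, 187, 186, 185, 187, 186, 186, 185, 185, 185, 186, 186, 185, 181, 176, 170, 163, 158, 158, 158, 158, 159, 159, 159, 158, 158, 158, 157, 159, 162, 175, 189, 191, 191, 194, 192, 192, 193, 192, 195, 194, 194, 193, 194, 195, 194, 194, 193, 194, 194, 194, 195, 193, 194, 194, 194, 192, 192, 184]]
```

View pics/w3c.png

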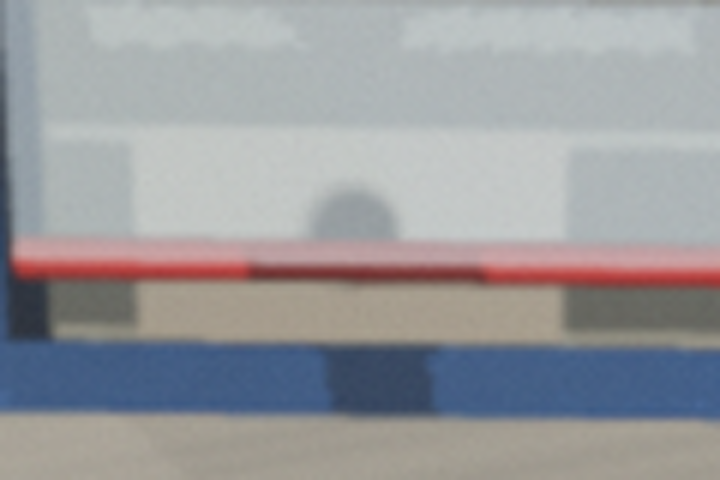

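Request:
{"fn": "send_rows", "kwargs": {
  "deltas": "0.025 -0.005 0 0.7; 0.05 -0.01 0.02 0.7; 0.0743 -0.0145 0.05 0.7; 0.0743 -0.0145 0.072 0.7; 0.0743 -0.0145 0.072 0.7"
}}

```text
t: 6.9
eef_pos: [0.505, 0.1737, 0.2154]
tool_rot: [0.002, 0.996, -0.094, -0.003]
contact_force: [0.0, -0.2, -1.2]
gripper_width: 0.149
grasp_force: 39.3
```

Request:
{"fn": "send_rows", "kwargs": {
  "deltas": "0 0 0 0; 0 0 0 0"
}}

```text
t: 7.1
eef_pos: [0.5068, 0.1763, 0.2204]
tool_rot: [-0.0, 0.996, -0.093, 0.001]
contact_force: [0.3, 0.5, -1.2]
gripper_width: 0.145
grasp_force: 39.3
```

```bash
python3 - <<'E'
from h import *
o=bot.get_obs();print({k:np.round(v,4).tolist() for k,v in o.items() if k[0] not in "jq"})
print(tobox(o["eef_pos"]))
p=bot.read_camera("wrist")
v,u=np.mgrid[190:300,290:340];X=world(p,u,v);im=p["img"][190:300,290:340].astype(int)
br=(im[...,0]>im[...,2]+40)
for a,b in((.215,.245),(.15,.19)):
    m=br&(X[...,2]>a)&(X[...,2]<b);print(m.sum(),X[m].min(0),X[m].max(0))
E
```

```text
{'t': 7.1, 'eef_pos': [0.5068, 0.1763, 0.2204], 'tool_rot': [-0.0004, 0.9957, -0.0929, 0.0011], 'contact_force': [0.2821, 0.4861, -1.2466], 'torque': [-0.0418, 0.0115, -0.0046], 'grasp_force': 39.2599, 'gripper_width': 0.1449}
[-0.01396666  0.01402434]
934 [0.49823742 0.16829493 0.21504476] [0.51305486 0.18265374 0.24358633]
327 [0.50781993 0.16733939 0.15766261] [0.51501925 0.18298436 0.18974739]
```

Request:
{"fn": "send_rows", "kwargs": {
  "deltas": "0 -0.001 0.01 0; 0 -0.001 0.02 0; 0 -0.001 0.028 0; 0 -0.001 0.036 0; 0 -0.001 0.044 0"
}}

```text
t: 7.65
eef_pos: [0.5062, 0.1773, 0.1739]
tool_rot: [0.0, 0.996, -0.093, -0.0]
contact_force: [-0.1, 0.7, 0.2]
gripper_width: 0.145
grasp_force: 39.4
```

Request:
{"fn": "send_rows", "kwargs": {
  "deltas": "0 0 0.008 0; 0 0 0.016 0; 0 0 0.024 0; 0 0 0.032 0; 0 0 0.04 0"
}}

```text
t: 8.15
eef_pos: [0.5063, 0.1773, 0.1341]
tool_rot: [0.0, 0.996, -0.093, -0.0]
contact_force: [-0.7, 0.4, -1.1]
gripper_width: 0.143
grasp_force: 39.4
```

Request:
{"fn": "send_rows", "kwargs": {
  "deltas": "0 0 0.005 0; 0 0 0.01 0; 0 0 0.01 0; 0 0 0.01 0; 0 0 0.01 0"
}}

```text
t: 8.65
eef_pos: [0.5063, 0.1773, 0.125]
tool_rot: [0.0, 0.996, -0.093, -0.0]
contact_force: [-2.1, -0.0, -1.5]
gripper_width: 0.148
grasp_force: 39.2
```

Request:
{"fn": "send_rows", "kwargs": {
  "deltas": "0 0 0.003 0; 0 0 0.006 0; 0 0 0.009 0; 0 0 0.011 0; 0 0 0.012 0"
}}

```text
t: 9.15
eef_pos: [0.5067, 0.1773, 0.1127]
tool_rot: [-0.0, 0.996, -0.093, 0.0]
contact_force: [-0.7, -0.1, -1.1]
gripper_width: 0.145
grasp_force: 39.8
```

Request:
{"fn": "send_rows", "kwargs": {
  "deltas": "0 0 0.001 0; 0 0 0.002 0; 0 0 0.003 0; 0 0 0.003 0"
}}

```text
t: 9.55
eef_pos: [0.5068, 0.1775, 0.1101]
tool_rot: [-0.0, 0.996, -0.093, 0.0]
contact_force: [0.1, 0.5, 0.2]
gripper_width: 0.144
grasp_force: 40.0
```

Request:
{"fn": "send_rows", "kwargs": {
  "deltas": "0 0 0.001 0; 0 0 0.002 0; 0 0 0.002 0; 0 0 0.002 0"
}}

```text
t: 9.95
eef_pos: [0.5068, 0.1775, 0.1079]
tool_rot: [-0.0, 0.996, -0.093, 0.0]
contact_force: [1.8, 0.4, 0.3]
gripper_width: 0.149
grasp_force: 40.0
```

```bash
python3 - <<'E'
from h import *
o=bot.get_obs();print({k:np.round(v,4).tolist() for k,v in o.items() if k in("eef_pos","contact_force","torque")}, tobox(o["eef_pos"]))
E
```

```text
{'eef_pos': [0.5068, 0.1775, 0.1079], 'contact_force': [1.8219, 0.4121, 0.3197], 'torque': [0.1428, -0.4682, 0.0186]} [-0.01421496  0.0151699 ]
```

Request:
{"fn": "send_rows", "kwargs": {
  "deltas": "0.001 0 0 0; 0.0015 0 0 0; 0.0015 0 0.001 0; 0.0015 0 0.002 0; 0.0015 0 0.002 0"
}}

```text
t: 10.45
eef_pos: [0.5076, 0.1769, 0.1056]
tool_rot: [0.0, 0.996, -0.093, -0.0]
contact_force: [-0.4, 1.0, -1.1]
gripper_width: 0.146
grasp_force: 40.0
```

```bash
python3 - <<'E'
from h import *
o=bot.get_obs();print({k:np.round(v,4).tolist() for k,v in o.items() if k in("eef_pos","contact_force","torque")}, tobox(o["eef_pos"]))
E
```

```text
{'eef_pos': [0.5076, 0.1769, 0.1056], 'contact_force': [-0.3578, 0.9651, -1.112], 'torque': [0.1832, -0.1884, -0.0063]} [-0.01327062  0.01477652]
```

Request:
{"fn": "send_rows", "kwargs": {
  "deltas": "0 -0.0005 0.002 0; 0 -0.0005 0.004 0; 0 -0.0005 0.006 0; 0 -0.0005 0.008 0; 0 -0.0005 0.008 0"
}}

```text
t: 10.95
eef_pos: [0.5075, 0.1774, 0.0973]
tool_rot: [0.0, 0.996, -0.093, -0.0]
contact_force: [-0.7, 1.1, -2.7]
gripper_width: 0.15
grasp_force: 40.3
```

```bash
python3 - <<'E'
from h import *
o=bot.get_obs();print({k:np.round(v,4).tolist() for k,v in o.items() if k in("eef_pos","contact_force","torque")}, tobox(o["eef_pos"]))
E
```

```text
{'eef_pos': [0.5075, 0.1774, 0.0973], 'contact_force': [-0.6672, 1.1174, -2.6815], 'torque': [0.1246, 0.0608, 0.0282]} [-0.0134747   0.01518181]
```

Request:
{"fn": "send_rows", "kwargs": {
  "deltas": "0 -0.0005 0.003 0; 0 -0.0005 0.006 0; 0 -0.0005 0.009 0; 0 -0.0005 0.011 0; 0 -0.0005 0.011 0"
}}

```text
t: 11.45
eef_pos: [0.5077, 0.178, 0.0864]
tool_rot: [0.0, 0.996, -0.093, -0.0]
contact_force: [-0.9, 1.0, -2.7]
gripper_width: 0.144
grasp_force: 40.4
```

```bash
python3 - <<'E'
from h import *
o=bot.get_obs();print({k:np.round(v,4).tolist() for k,v in o.items() if k in("eef_pos","contact_force","torque")}, tobox(o["eef_pos"]))
E
```

```text
{'eef_pos': [0.5077, 0.178, 0.0864], 'contact_force': [-0.8967, 1.0464, -2.7207], 'torque': [0.0595, 0.2215, -0.0484]} [-0.01337619  0.015789  ]
```

Request:
{"fn": "send_rows", "kwargs": {
  "deltas": "0 0 0.002 0; 0 0 0.004 0; 0 0 0.006 0; 0 0 0.008 0; 0 0 0.008 0"
}}

```text
t: 11.95
eef_pos: [0.5078, 0.178, 0.0785]
tool_rot: [0.0, 0.996, -0.093, -0.0]
contact_force: [-1.2, 0.3, -2.2]
gripper_width: 0.149
grasp_force: 40.3
```

Request:
{"fn": "send_rows", "kwargs": {
  "deltas": "0 0 0.0008 0; 0 0 0.0015 0; 0 0 0.0015 0"
}}

```text
t: 12.25
eef_pos: [0.508, 0.178, 0.0773]
tool_rot: [0.0, 0.996, -0.093, -0.0]
contact_force: [-1.1, -0.3, -1.3]
gripper_width: 0.145
grasp_force: 40.0
```

```bash
python3 - <<'E'
from h import *
o=bot.get_obs();print({k:np.round(v,4).tolist() for k,v in o.items() if k in("eef_pos","contact_force","torque")}, tobox(o["eef_pos"]))
E
```

```text
{'eef_pos': [0.508, 0.178, 0.0773], 'contact_force': [-1.0702, -0.3448, -1.3404], 'torque': [0.131, 0.233, 0.0132]} [-0.01311576  0.01592089]
```

Request:
{"fn": "send_rows", "kwargs": {
  "deltas": "0 0 0.0007 0; 0 0 0.0007 0; 0 0 0.0007 0"
}}

```text
t: 12.55
eef_pos: [0.508, 0.178, 0.0766]
tool_rot: [0.0, 0.996, -0.093, -0.0]
contact_force: [-2.1, 0.5, -1.1]
gripper_width: 0.147
grasp_force: 40.0
```

Request:
{"fn": "send_rows", "kwargs": {
  "deltas": "0 0 0.0006 0; 0 0 0.0006 0; 0 0 0.0006 0"
}}

```text
t: 12.85
eef_pos: [0.508, 0.178, 0.076]
tool_rot: [0.0, 0.996, -0.093, -0.0]
contact_force: [-1.9, -0.4, -0.8]
gripper_width: 0.143
grasp_force: 40.0
```

Request:
{"fn": "send_rows", "kwargs": {
  "deltas": "0 0 0.0006 0; 0 0 0.0006 0; 0 0 0.0006 0"
}}

```text
t: 13.15
eef_pos: [0.5082, 0.178, 0.0757]
tool_rot: [0.0, 0.996, -0.093, 0.0]
contact_force: [-1.1, -0.4, 2.3]
gripper_width: 0.146
grasp_force: 40.4
```

Request:
{"fn": "send_rows", "kwargs": {
  "deltas": "0 0 0.0005 0; 0 0 0.0005 0; 0 0 0.0005 0"
}}

```text
t: 13.45
eef_pos: [0.5082, 0.178, 0.075]
tool_rot: [-0.0, 0.996, -0.093, 0.0]
contact_force: [-2.9, -0.0, 3.6]
gripper_width: 0.144
grasp_force: 40.4
```

Request:
{"fn": "send_rows", "kwargs": {
  "deltas": "0 0 0 0; 0 0 0 0; 0 0 0 0; 0 0 0 0",
  "claw": 0.4
}}

```text
t: 13.85
eef_pos: [0.5072, 0.1757, 0.0743]
tool_rot: [0.002, 0.996, -0.093, -0.001]
contact_force: [-2.9, -5.2, 2.4]
gripper_width: 0.4
grasp_force: 1.0
```

```bash
python3 - <<'E'
from h import *
o=bot.get_obs();print({k:np.round(v,4).tolist() for k,v in o.items() if k in("eef_pos","contact_force","torque","gripper_width")})
p=bot.read_camera("wrist");s=bot.read_camera("scene")
a=s["img"][150:220,315:400]
cv2.imwrite("pics/r.png",np.hstack([cv2.resize(a,(400,330),interpolation=cv2.INTER_CUBIC),cv2.resize(p["img"][150:350,200:440],(396,330))])[:,:,::-1])
E
```

```text
{'eef_pos': [0.5072, 0.1757, 0.0743], 'contact_force': [-2.9059, -5.178, 2.4497], 'torque': [-0.7063, 0.5409, -0.0259], 'gripper_width': 0.3998}
```

View pics/r.png

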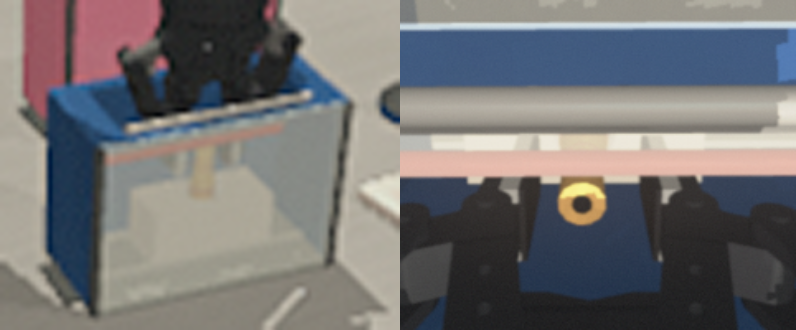

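The tip stands upright in the seat with the fingers clear of it and the flap resting on them. The +y knuckle is lightly pressing the opening's edge (Fy = -5 N), so I'll narrow the claw and then rise.

Request:
{"fn": "send_rows", "kwargs": {
  "deltas": "0 0 0 0; 0 0 0 0; 0 0 0 0",
  "claw": 0.28
}}

```text
t: 14.25
eef_pos: [0.5078, 0.1782, 0.0747]
tool_rot: [0.0, 0.996, -0.092, -0.0]
contact_force: [-1.4, -0.2, -0.1]
gripper_width: 0.281
grasp_force: 1.0
```

Request:
{"fn": "send_rows", "kwargs": {
  "deltas": "0 0 -0.003 0; 0 0 -0.008 0; 0 0 -0.014 0; 0 0 -0.02 0; 0 0 -0.026 0"
}}

```text
t: 14.75
eef_pos: [0.5081, 0.1781, 0.1017]
tool_rot: [-0.0, 0.996, -0.093, 0.0]
contact_force: [-1.1, 0.9, -0.3]
gripper_width: 0.281
grasp_force: 1.0
```

```bash
python3 - <<'E'
from h import *
o=bot.get_obs();print({k:np.round(v,4).tolist() for k,v in o.items() if k in("eef_pos","contact_force","torque","gripper_width")})
s=bot.read_camera("scene");p=bot.read_camera("wrist")
a=s["img"][150:220,315:400]
cv2.imwrite("pics/r2.png",np.hstack([cv2.resize(a,(400,330),interpolation=cv2.INTER_CUBIC),cv2.resize(p["img"][150:350,200:440],(396,330))])[:,:,::-1])
E
```

```text
{'eef_pos': [0.5081, 0.1781, 0.1017], 'contact_force': [-1.1132, 0.8649, -0.2791], 'torque': [0.1099, 0.4573, 0.001], 'gripper_width': 0.2807}
```

View pics/r2.png

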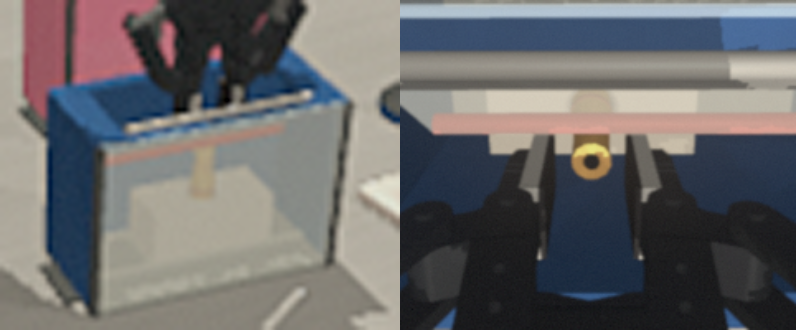

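The tip stayed in the seat while the fingers rose. I'll draw the hand out, gently at first.

Request:
{"fn": "send_rows", "kwargs": {
  "deltas": "0 0 -0.006 0; 0 0 -0.012 0; 0 0 -0.018 0; 0 0 -0.024 0; 0 0 -0.03 0"
}}

```text
t: 15.35
eef_pos: [0.5084, 0.178, 0.1316]
tool_rot: [-0.0, 0.996, -0.093, 0.0]
contact_force: [-0.4, 0.6, -0.1]
gripper_width: 0.282
grasp_force: 0.3
```

Request:
{"fn": "send_rows", "kwargs": {
  "deltas": "0 0 -0.006 0; 0 0 -0.012 0; 0 0 -0.02 0; 0 0 -0.03 0; 0 0 -0.05 0"
}}

```text
t: 15.85
eef_pos: [0.5073, 0.1776, 0.1808]
tool_rot: [0.001, 0.996, -0.093, -0.001]
contact_force: [0.5, -0.4, 0.3]
gripper_width: 0.279
grasp_force: 0.0
```

Request:
{"fn": "send_rows", "kwargs": {
  "deltas": "-0.03 0 -0.03 0; -0.07 0 -0.06 0; -0.08 0 -0.09 0; -0.08 0 -0.09 0; -0.08 0 -0.09 0"
}}

```text
t: 16.35
eef_pos: [0.4298, 0.1929, 0.2719]
tool_rot: [-0.0, 0.996, -0.093, 0.001]
contact_force: [0.1, -0.2, -0.6]
gripper_width: 0.278
grasp_force: 0.0
```

```bash
python3 - <<'E'
from h import *
o=bot.get_obs();print({k:np.round(v,4).tolist() for k,v in o.items() if k in("t","eef_pos","contact_force")})
s=bot.read_camera("scene");p=bot.read_camera("wrist")
cv2.imwrite("pics/f.png",np.hstack([cv2.resize(s["img"][150:220,315:400],(400,330),interpolation=cv2.INTER_CUBIC),cv2.resize(p["img"][20:220,180:440],(400,330))])[:,:,::-1])
E
```

```text
{'t': 16.35, 'eef_pos': [0.4298, 0.1929, 0.2719], 'contact_force': [0.1236, -0.1654, -0.6235]}
```

View pics/f.png

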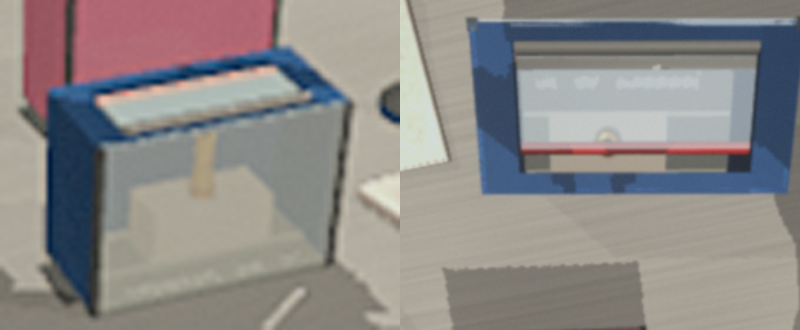

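The flap is level again, with its red edge where it began. The tip stands upright beneath it in the seat, at crop (607,137), and the robot is clear.

```bash
python3 - <<'E'
from h import *
p=bot.read_camera("wrist");X=onplane(p,314.6,103,.093);print(X,tobox(X))
print(bot.hand_in())
E
```

```text
[0.50959987 0.17648158 0.093     ] [-0.011263    0.01467479]
the job is handed in; nothing more can be done
None
```

The brass tip is upright at the bottom of the seat's hole and the flap swung fully shut above it. I handed the job in at about 16 s with the robot clear of everything. During release a knuckle briefly touched the roof opening's edge with about 5 N, so I narrowed the claw before drawing out.

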